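Build a sieve stack on the shaker

ROBOT

A 6-joint arm with a two-finger parallel gripper is mounted at the origin on the work surface. World frame = base frame: x ahead of the robot, y to its left, z up, the work surface at z = 0. Lengths are in m, angles in rad, forces in N, time in s.
With the tool pointing down it reaches from about 0.375 to 0.9 m from the base axis. Payload 3.1 kg.
Tool frame: the origin (TCP) lies at the very end of the fingers, on their centre line; the grasp point (between the pads) lies 19 mm behind it (manip.hold_point_z is the distance from the TCP to the grasp point, in m); y points along the fingers, z is the direction in which the jaws open and shut, and the axes are right-handed (so a half turn about y gives the same grasp; the last joint's range is limited). The gripper opens to 85 mm and grips with 20 to 120 N. Pads are 22 mm wide; open, the fingers measure 114 mm over their backs; the gripper's body (76 mm by 85 mm) begins 54 mm behind the grasp point. The pads swing forward as they close: fully open they stand 13 mm farther back than shut.
Start: joints at [-1.516, 0.527, 1.433, -0, 1.181, -0.178], TCP at [0.145, -0.608, 0.231] pointing down, gripper open.
Joint ranges: [-3.08, 3.08], [-0.75, 2.2], [0.22, 2.44], [-1.43, 4.57], [0, 2.65], [-2.85, 2.85]. Speed limits (rad/s): [2.79, 2.79, 3.14, 3.14, 3.14, 3.14].

INTERFACE

Orientations are given as a unit quaternion [x, y, z, w].
In Python, from station import manip, eyes, workorder gives the robot as it stands. The module is installed in compiled form; this text tells all that it offers.
- The arm moves only by the shell command python3 -m jog 'ROWS' [OPENING] [FORCE]. ROWS is JSON, a list of rows, each a list of 2 entries, a list of its own where there are three numbers: the shift along the tool's x, y, z in cm, then the turn about the tool's y in rad. A call has 1 to 20 rows; each row is the pose to reach, as a shift and turn from the pose commanded when the call began, along the tool's axes at that moment; what a row does not reach only later rows make up. A row lasts 1/12 s, in which the tool goes at most 41.7 mm and 7.16 degrees, less where a joint would pass 70% of its speed; a pose out of reach is approached as far as the arm can. A call with a gripper value outside its range is refused whole. OPENING is the finger opening in cm, from 0 to 8.54, set as the call begins (- or left out, the last holds). The fingers move at their own pace and stop on an object; FORCE is the grip in N (left out, the last holds). Time passes only in rows, so rows that repeat a pose let the fingers close. It gives the time, the measured TCP pose, the force and the opening at its end, in the units of the state.
- manip.sense(): the state, without advancing time (a new reading comes with each control period).
- eyes.snapshot(name): name is "scene" or "top" or "wrist"; returns a dict with "frame" (420x560x3 uint8, red, green, blue), "vfov" (degrees; the focal length in pixels is half the picture's height over the tangent of half this angle, whatever the lens; pixels are square), "cx", "cy" (the principal point, pixels), "rvec" (rotation vector, rad) and "tvec" (3), from world to camera coordinates, as OpenCV has them. Camera axes: x right, y down, z forward; pixel columns grow to the right and rows downward; lengths in m; the calibration is good to about 2 mm. The wrist camera is an equidistant fisheye: a pixel r from the principal point sees the ray r / f radians off the axis. A picture is of the moment at which its call begins. There is no depth.
- workorder.sign_off(): hands the job in, once; it reports no verdict.
The state is a dict: "t": time; "q": joint angles; "qd": joint speeds; "tau": joint torques, N m; "tcp_pos": TCP position; "tool_rot": TCP orientation; "force": force on the tool from outside, world axes, zero at the start; "ft_torque": the same for the moment, N m; "finger_gap": opening from 0.0 (shut) to 1.0 (fully open).
Only numpy, scipy, OpenCV 4.12 (cv2) and the standard library are available. Lean on these libraries where they do the work, as an engineer would, in place of code of your own. Each camera call takes 0.05 s, during which the arm holds its last target. There are 200 camera calls.

TASK

Build the sieve stack on the white sieve shaker: seat the fine sieve (blue ring) in its receiver first, then the medium sieve (yellow ring) on it, then the coarse sieve (green ring), and close the stack with the lid. Each piece must be fully home in the one below; let go of everything at the end. Leave the torn sieve (red ring), the beaker and the jar standing where they are.

Things in the scene. Friction and masses are not known exactly. Their poses are not given: they have to be found in the camera images.
- sieve_fine: Test sieve, blue ring on rim and side, close-woven grey mesh. 60 mm across, 34 mm tall, side straight from 8 mm up. Below: 8 mm conical skirt (44 to 53 mm across) under a flat shoulder; above: funnel seat 9 mm deep (55 mm at rim). A skirt self-centres from 4 mm off, shoulder on rim: next origin 26 mm above this one. 0.09 to 0.18 kg. Origin: centre of underside; z up.
- sieve_medium: Test sieve, yellow ring on rim and side, 5 mm mesh grid. 60 mm across, 34 mm tall, side straight from 8 mm up. Below: 8 mm conical skirt (44 to 53 mm across) under a flat shoulder; above: funnel seat 9 mm deep (55 mm at rim). A skirt self-centres from 4 mm off, shoulder on rim: next origin 26 mm above this one. 0.09 to 0.18 kg. Origin: centre of underside; z up.
- sieve_coarse: Test sieve, green ring on rim and side, 9 mm mesh grid. 60 mm across, 34 mm tall, side straight from 8 mm up. Below: 8 mm conical skirt (44 to 53 mm across) under a flat shoulder; above: funnel seat 9 mm deep (55 mm at rim). A skirt self-centres from 4 mm off, shoulder on rim: next origin 26 mm above this one. 0.09 to 0.18 kg. Origin: centre of underside; z up.
- lid: Aluminium sieve lid: disc 60 mm across with the same 8 mm conical skirt below as the sieves; flat top 16 mm above the underside. Centred on it a plain round black knob, 18 mm across, 26 mm tall (16 to 42 mm above the underside), to grip from above. Seated, its origin is 26 mm above that of the sieve below. 0.07 to 0.15 kg. Origin: centre of underside; z up.
- shaker: Sieve shaker, fixed: white block 130 x 130 mm, grey top 52 mm above the bench, black front panel (-x), left or right of the loose things. On its middle the steel receiver, a 60 mm wide pot with rim at 80 mm and the same funnel seat as the sieves; a sieve home in it has its origin 72 mm above the shaker's. 8 mm brass studs at the corners. Origin: centre of underside; z up.
- hotplate: Blue hotplate with white ceramic top, 130 x 130 x 70 mm, fixed; an obstacle only, across from the shaker. Origin: centre of its underside.
- sieve_torn: To be left alone. Torn sieve: same shape and size as the other sieves (60 mm across, 34 mm tall) but with a red ring and a black tear in the mesh. Origin: centre of its underside.
- beaker: To be left alone. Small glass beaker, 42 mm across, 55 mm tall, empty, 0.06 kg. Origin: centre of its underside.
- jar: To be left alone. Small amber glass jar with white cap, 44 mm across, 62 mm tall, 0.12 kg. Origin: centre of its underside.

How it is judged:
On the way, in this order (a step that is already met when the one before it is completed fails the run):
1. the fine (blue) sieve is seated in the shaker's receiver (horizontal distance between sieve_fine and shaker below 0.005 m and z of sieve_fine in the frame of shaker between 0.069 and 0.075 m and angle between sieve_fine's own z axis and vertical below 0.08 rad and contact force between sieve_fine and the fingers below 0.05 N), for 0.2 s.
2. the medium (yellow) sieve is seated on the fine one (horizontal distance between sieve_medium and sieve_fine below 0.005 m and z of sieve_medium in the frame of sieve_fine between 0.023 and 0.029 m and angle between sieve_medium's own z axis and vertical below 0.08 rad and contact force between sieve_medium and the fingers below 0.05 N), for 0.2 s.
3. the coarse (green) sieve is seated on the medium one (horizontal distance between sieve_coarse and sieve_medium below 0.005 m and z of sieve_coarse in the frame of sieve_medium between 0.023 and 0.029 m and angle between sieve_coarse's own z axis and vertical below 0.08 rad and contact force between sieve_coarse and the fingers below 0.05 N), for 0.2 s.
4. the lid is seated on the coarse sieve (horizontal distance between lid and sieve_coarse below 0.005 m and z of lid in the frame of sieve_coarse between 0.023 and 0.029 m and angle between lid's own z axis and vertical below 0.08 rad and contact force between lid and the fingers below 0.05 N), for 0.2 s.
At the end, for the whole second after the job is handed in: From below: shaker receiver, fine, medium, coarse sieve, lid; each within 5 mm of the axis of the one below and 3 mm of its fully seated height (72 mm above the shaker's underside, then steps of 26 mm), upright within 0.08 rad, at rest and clear of the fingers (all of step 1 and all of step 2 and all of step 3 and all of step 4 and linear speed of each of sieve_fine, sieve_medium, sieve_coarse, lid below 0.02 m/s); the robot touches nothing.
It fails at once if the sieve torn is moved more than 25 mm or tipped (distance of sieve_torn from where it was at the start of the episode above 0.025 m or angle between sieve_torn's own z axis and vertical above 0.4 rad).
It fails at once if the beaker is moved more than 25 mm or tipped (distance of beaker from where it was at the start of the episode above 0.025 m or angle between beaker's own z axis and vertical above 0.4 rad).
It fails at once if the jar is moved more than 25 mm or tipped (distance of jar from where it was at the start of the episode above 0.025 m or angle between jar's own z axis and vertical above 0.4 rad).
It also fails if it takes over 102 s, if anything falls off the work surface, if the arm or the gripper's body presses on something with over 40 N, if the wrist force passes 120 N, or if a joint passes its speed limit or range.

## Working session

There is one attempt and no reset: what is moved stays moved. The work goes in short steps, Python scripts to look and compute and a shell command to move; the robot and the scene stay as the last step left them, time stands still between calls to the robot, and variables do not carry over. Pictures are saved under pics/ and viewed, about 12 in all and at most 16, crops included, and the job is handed in when it is done.

```bash
mkdir -p pics; python3 - <<'E'
from station import manip, eyes
import cv2,numpy as np
s=manip.sense(); print({k:np.round(v,3).tolist() for k,v in s.items()}, manip.hold_point_z)
for n in ("scene","top","wrist"):
    d=eyes.snapshot(n); cv2.imwrite(f"pics/{n}0.png",d["frame"][:,:,::-1])
    print(n,d["vfov"],d["cx"],d["cy"],np.round(d["rvec"],3),np.round(d["tvec"],3))
E
```

```text
{'t': 0.0, 'q': [-1.516, 0.528, 1.434, 0.0, 1.181, -0.179], 'qd': [0.001, 0.0, -0.002, 0.001, 0.0, 0.001], 'tau': [0.0, -44.235, -17.802, -0.0, 0.009, 0.0], 'tcp_pos': [0.145, -0.607, 0.23], 'tool_rot': [-0.082, 0.703, -0.702, 0.083], 'force': [-0.058, -0.19, 0.224], 'ft_torque': [0.032, -0.013, 0.022], 'finger_gap': 0.997} 0.0187
scene 51.21646766236205 273.42463742235026 210.9989558444555 [ 1.096  2.172 -1.189] [ 0.343 -0.2    1.332]
top 47.817308566215715 275.4908164351914 202.02941823039382 [ 2.166 -2.154  0.12 ] [-0.013  0.55   0.965]
wrist 65.70646984690485 281.0384972746747 204.42562896324603 [-2.286  1.807  0.255] [-0.624 -0.034  0.38 ]
```

View pics/top0.png

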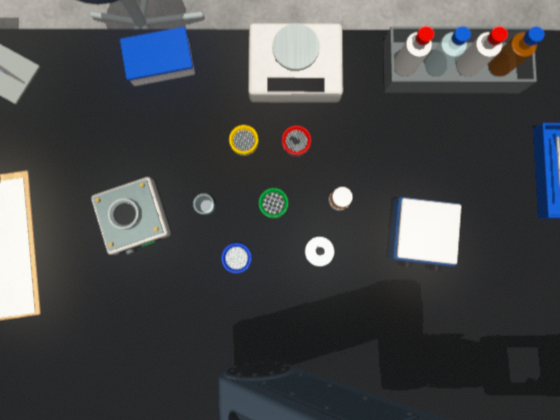

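View pics/scene0.png

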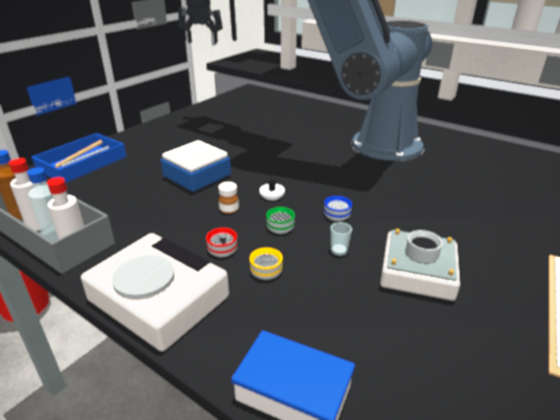

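```bash
cat > h.py <<'E'
from station import manip, eyes
import cv2,numpy as np
from scipy.spatial.transform import Rotation as R
def snap(n,save=None):
    d=eyes.snapshot(n)
    if save: cv2.imwrite(f"pics/{save}.png",d["frame"][:,:,::-1])
    d["n"]=n; d["M"]=cv2.Rodrigues(np.array(d["rvec"],float))[0]; d["f"]=d["frame"].shape[0]/2/np.tan(np.radians(d["vfov"])/2)
    d["C"]=-d["M"].T@np.array(d["tvec"]); return d
def cast(d,uv,z):
    p=(np.atleast_2d(uv)-[d["cx"],d["cy"]])/d["f"]
    if d["n"]=="wrist":
        r=np.linalg.norm(p,axis=1,keepdims=True)+1e-9; v=np.hstack([p/r*np.sin(r),np.cos(r)])
    else: v=np.hstack([p,np.ones((len(p),1))])
    w=v@d["M"]; return d["C"]+w*((z-d["C"][2])/w[:,2:])
HUE=dict(blue=(105,130),yellow=(20,32),green=(50,85),red=(0,6))
def mask(d,c,s=120,v=60):
    h=cv2.cvtColor(d["frame"],cv2.COLOR_RGB2HSV); a,b=HUE[c]
    return cv2.inRange(h,(a,s,v),(b,255,255))
def hullpts(m,n=1):
    cs=sorted(cv2.findContours(m,cv2.RETR_EXTERNAL,cv2.CHAIN_APPROX_NONE)[0],key=cv2.contourArea)[::-1]
    return [cv2.convexHull(c)[:,0] for c in cs[:n]]
def circ(P):
    x,y=P[:,0],P[:,1]; s=np.linalg.lstsq(np.c_[2*x,2*y,np.ones(len(x))],x*x+y*y,rcond=None)[0]
    return s[0],s[1],np.sqrt(s[2]+s[0]**2+s[1]**2)
def tool():
    s=manip.sense(); Rt=R.from_quat(s["tool_rot"]).as_matrix(); return np.array(s["tcp_pos"]),Rt
E
python3 - <<'E'
from h import *
p,Rt=tool(); print(p.round(4)); print(Rt.round(3))
d=snap("top"); print("C",d["C"])
for c,(u,v) in dict(blue=(236,258),yellow=(243,140),green=(273,203),red=(296,140)).items():
    m=mask(d,c); k=np.zeros_like(m); cv2.circle(k,(u,v),22,255,-1); m&=k
    h=hullpts(m)[0]; print(c,np.round(circ(cast(d,h,.034)),4), np.round(cast(d,[cv2.minEnclosingCircle(h)[0]],.034),4))
for n,uv,z in [("lid",(319,251),.016),("lidknob",(319.5,252),.042),("recv",(124,213),.08),("beaker",(203,203),.05),("jar",(342,197),.062),("hot",(429,231),.07),("sh1",(152,180),.052),("sh2",(93,196),.052),("sh3",(107,252),.052),("sh4",(168,235),.052)]:
    print(n,cast(d,[uv],z).round(4))
w=snap("wrist"); print("wristC",w["C"],w["M"].round(3))
E
```

```text
[ 0.1448 -0.6074  0.2306]
[[-0.973 -0.     0.232]
 [-0.232  0.002 -0.973]
 [-0.    -1.    -0.002]]
C [ 0.43544901 -0.01440339  1.02153092]
blue [0.4336 0.0718 0.0324] [[0.4335 0.072  0.034 ]]
yellow [0.684  0.0595 0.0335] [[0.6835 0.0596 0.034 ]]
green [ 0.5488 -0.0045  0.0319] [[ 0.5486 -0.0045  0.034 ]]
red [ 0.6831 -0.0527  0.033 ] [[ 0.6827 -0.0526  0.034 ]]
lid [[ 0.4482 -0.102   0.016 ]]
lidknob [[ 0.4459 -0.1008  0.042 ]]
recv [[0.5208 0.2927 0.08  ]]
beaker [[0.5451 0.14   0.05  ]]
jar [[ 0.5575 -0.1455  0.062 ]]
hot [[ 0.4887 -0.318   0.07  ]]
sh1 [[0.5924 0.2466 0.052 ]]
sh2 [[0.5583 0.3675 0.052 ]]
sh3 [[0.4434 0.3331 0.052 ]]
sh4 [[0.4787 0.2098 0.052 ]]
wristC [ 0.21377318 -0.5916891   0.37382781] [[ 0.231 -0.973 -0.001]
 [-0.936 -0.222  0.274]
 [-0.267 -0.062 -0.962]]
```

View pics/wrist0.png

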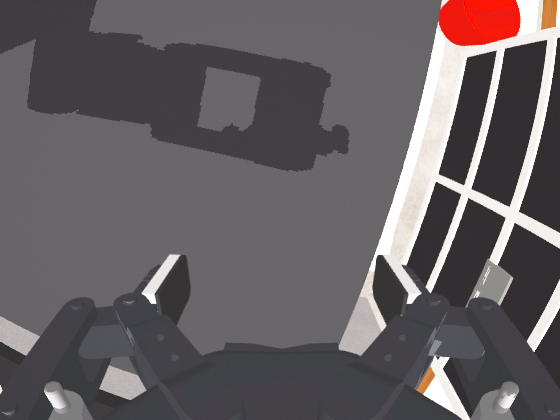

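```bash
python3 -m jog '[[[-3,0,-2],0.05],[[-7,0,-5],0.12],[[-34.4,0,-25.4],0.234],[[-34.4,0,-25.4],0.234],[[-34.4,0,-25.4],0.234],[[-34.4,0,-25.4],0.234],[[-34.4,0,-25.4],0.234],[[-34.4,0,-25.4],0.234],[[-34.4,0,-25.4],0.234],[[-34.4,0,-25.4],0.234],[[-34.4,0,-25.4],0.234],[[-34.4,0,-25.4],0.234],[[-34.4,0,-25.4],0.234],[[-34.4,0,-25.4],0.234]]' 8.54 60
```

```text
t: 1.42
tcp_pos: [0.4204, -0.2818, 0.2314]
tool_rot: [-0.0, -0.707, 0.707, 0.0]
force: [-0.7, 0.1, -0.6]
finger_gap: 0.997
```

```bash
python3 -m jog '[[[-1.3,1,-2],0],[[-1.3,5,-35.4],0],[[-1.3,5,-35.4],0],[[-1.3,5,-35.4],0],[[-1.3,5,-35.4],0],[[-1.3,5,-35.4],0],[[-1.3,5,-35.4],0],[[-1.3,5,-35.4],0],[[-1.3,5,-35.4],0],[[-1.3,5,-35.4],0],[[-1.3,5,-35.4],0]]'
cat >> h.py <<'E'
def ring(d,c,z=.034,near=None,rad=.07):
    """outer circle of a coloured ring's rim, on plane z"""
    m=mask(d,c); best=None
    for h in hullpts(m,4):
        if len(h)<6: continue
        r=circ(cast(d,h,z))
        if .02<r[2]<.05 and (near is None or np.hypot(r[0]-near[0],r[1]-near[1])<rad): return r
E
python3 - <<'E'
from h import *
p,Rt=tool(); print(p.round(4)); print(Rt.round(3))
d=snap("wrist","w1"); print("C",d["C"],"blue",ring(d,"blue"),"green",ring(d,"green"),"yel",ring(d,"yellow"))
E
```

```text
t: 2.33
tcp_pos: [0.4334, 0.0737, 0.1811]
tool_rot: [0.001, -0.707, 0.707, -0.001]
force: [-0.4, -0.3, 0.3]
finger_gap: 0.999
[0.4334 0.0737 0.1811]
[[-1.    -0.001  0.003]
 [-0.003 -0.    -1.   ]
 [ 0.001 -1.     0.   ]]
C [0.50434254 0.07385146 0.32414088] blue (np.float64(0.4347247803324805), np.float64(0.07238243606601436), np.float64(0.031226063593244435)) green (np.float64(0.5487219727493714), np.float64(-0.0030544440494724157), np.float64(0.031538707938297786)) yel None
```

View pics/w1.png

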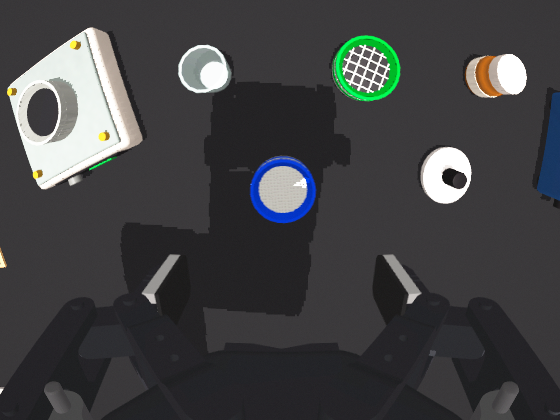

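```bash
python3 - <<'E'
from h import *
d=snap("wrist")
h=cv2.cvtColor(d["frame"],cv2.COLOR_RGB2HSV); m=cv2.inRange(h,(15,180,120),(30,255,255)); m[:,200:]=0
n,_,st,ce=cv2.connectedComponentsWithStats(m); ce=ce[1:][st[1:,4]>15]; print(ce.round(1))
for z in(.052,.06): P=cast(d,ce,z); print(z,P[:,:2].round(4).tolist(),P.mean(0).round(4))
g=cv2.cvtColor(d["frame"],cv2.COLOR_RGB2GRAY)
# dark hole of receiver
m=(g<60).astype(np.uint8)*255; k=np.zeros_like(m); cv2.circle(k,(45,110),27,255,-1); m&=k
hp=hullpts(m)[0]; print("hole@.08",circ(cast(d,hp,.08)), len(hp), hp.min(0),hp.max(0))
m=(g>150).astype(np.uint8)*255; k=np.zeros_like(m); k[130:220,400:480]=255; m&=k
hp=hullpts(m)[0]; print("lid@.016",circ(cast(d,hp,.016)))
E
python3 -m jog '[[[0,2,0.1],0],[[0,5,0.1],0],[[0,9,0.1],0],[[0,13,0.1],0],[[0,15.5,0.1],0],[[0,16.8,0.1],0],[[0,17.4,0.1],0],[[0,17.6,0.1],0],[[0,17.6,0.1],0]]'
python3 -m jog '[[[0,0,0],0],[[0,0,0],0],[[0,0,0],0],[[0,0,0],0],[[0,0,0],0],[[0,0,0],0],[[0,0,0],0],[[0,0,0],0]]' 5 50
```

```text
[[ 73.6  46. ]
 [ 10.4  92.8]
 [102.5 137.3]
 [ 36.3 175. ]]
0.052 [[0.5842, 0.2696], [0.5518, 0.3623], [0.4918, 0.2373], [0.4595, 0.3299]] [0.5218 0.2998 0.052 ]
0.06 [[0.5818, 0.2639], [0.5504, 0.3538], [0.4922, 0.2325], [0.4609, 0.3223]] [0.5213 0.2931 0.06  ]
hole@.08 (np.float64(0.5210879472401165), np.float64(0.28937393797819205), np.float64(0.02095818847783447)) 23 [26 90] [ 56 136]
lid@.016 (np.float64(0.4487198076934176), np.float64(-0.10104569202300692), np.float64(0.031119895836412035))
t: 3.18
tcp_pos: [0.4344, 0.0704, 0.0054]
tool_rot: [-0.001, -0.707, 0.707, 0.001]
force: [-0.5, 0.7, -0.1]
finger_gap: 1.001
t: 3.85
tcp_pos: [0.4346, 0.0715, 0.0068]
tool_rot: [-0.001, -0.707, 0.707, -0.001]
force: [-0.6, -2.5, 6.0]
finger_gap: 0.683
```

```bash
python3 -m jog '[[[0,-0.5,0],0],[[0,-2,0],0],[[0,-4.5,0],0],[[0,-8,0],0],[[0,-11,-1],0],[[-1,-13.5,-2.5],0],[[-2.5,-15,-5],0],[[-4,-16,-8],0],[[-6,-16,-11],0],[[-7.5,-16,-14],0],[[-8.5,-16,-17],0],[[-8.7,-16,-19],0],[[-8.7,-16,-20.5],0],[[-8.7,-16,-21.2],0],[[-8.7,-16,-21.5],0],[[-8.7,-16,-21.5],0]]'
python3 - <<'E'
from h import *
p,Rt=tool(); print(p.round(4), Rt.round(3).tolist())
d=snap("wrist","w2"); print("C",d["C"])
for dz in (.026,.028,.03): print(ring(d,"blue",p[2]+dz))
h=cv2.cvtColor(d["frame"],cv2.COLOR_RGB2HSV); m=cv2.inRange(h,(15,180,120),(30,255,255))
n,_,st,ce=cv2.connectedComponentsWithStats(m); ce=ce[1:][st[1:,4]>15]; print(ce.round(1))
for z in(.052,.06): P=cast(d,ce,z); print(z,P[:,:2].round(4).tolist(),P.mean(0).round(4))
E
```

```text
t: 5.18
tcp_pos: [0.5198, 0.2866, 0.1653]
tool_rot: [0.0, -0.707, 0.707, 0.0]
force: [-0.0, -0.9, -0.9]
finger_gap: 0.683
[0.5198 0.2866 0.1653] [[-1.0, -0.001, 0.0], [-0.0, -0.001, -1.0], [0.001, -1.0, 0.001]]
C [0.59083143 0.28666256 0.30837771]
(np.float64(0.5188492537810366), np.float64(0.2866244029353101), np.float64(0.03085222546828454))
(np.float64(0.5200791122074188), np.float64(0.28662505489918944), np.float64(0.030325096795114033))
(np.float64(0.5213089706338018), np.float64(0.2866257068630682), np.float64(0.029797968121955325))
[[511.5  36.2]
 [493.8  61.6]
 [307.2 124.8]
 [191.4 167.2]
 [343.4 237.1]]
0.052 [[0.681, 0.0709], [0.6513, 0.0945], [0.5822, 0.266], [0.5492, 0.3598], [0.4883, 0.233]] [0.5904 0.2048 0.052 ]
0.06 [[0.6782, 0.0776], [0.6494, 0.1005], [0.5825, 0.2667], [0.5505, 0.3575], [0.4915, 0.2347]] [0.5904 0.2074 0.06  ]
```

View pics/w2.png

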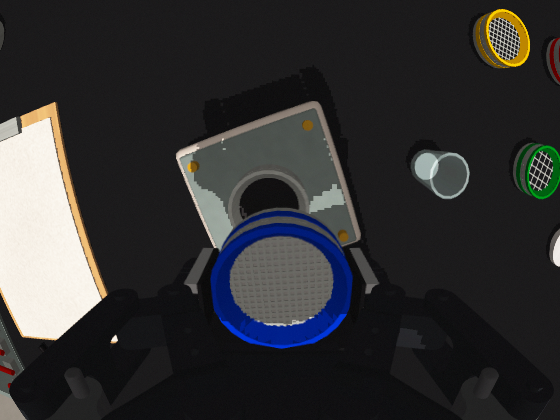

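```bash
python3 -m jog '[[[1,0,0],0],[[3,0,-0.3],0],[[6,0,-0.8],0],[[8,0,-0.8],0],[[8.5,0,-0.8],0],[[8.5,0,-0.8],0],[[8.5,0,-0.8],0]]'
python3 - <<'E'
from h import *
p,Rt=tool(); print(p.round(4))
d=snap("wrist","w3"); print("C",d["C"])
print(ring(d,"blue",p[2]+.028))
h=cv2.cvtColor(d["frame"],cv2.COLOR_RGB2HSV); m=cv2.inRange(h,(15,180,120),(30,255,255))
n,_,st,ce=cv2.connectedComponentsWithStats(m); ce=ce[1:][st[1:,4]>15]; print(ce.round(1))
for z in(.052,.056,.06): P=cast(d,ce,z); print(z,P[:,:2].round(4).tolist(),P.mean(0).round(4))
E
```

```text
t: 5.82
tcp_pos: [0.4366, 0.2945, 0.1658]
tool_rot: [0.001, 0.707, -0.707, 0.0]
force: [-0.0, -0.5, -0.3]
finger_gap: 0.682
[0.4366 0.2945 0.1658]
C [0.50720678 0.29429697 0.30905287]
(np.float64(0.4368152727844679), np.float64(0.2944804820390152), np.float64(0.030305921659151698))
[[317.5  20.1]
 [199.4  61.7]
 [358.3 135.9]
 [241.7 175.9]]
0.052 [[0.5847, 0.2656], [0.552, 0.3589], [0.4914, 0.2325], [0.4584, 0.3262]] [0.5216 0.2958 0.052 ]
0.056 [[0.5835, 0.2661], [0.5513, 0.3579], [0.4916, 0.2335], [0.4592, 0.3257]] [0.5214 0.2958 0.056 ]
0.06 [[0.5823, 0.2665], [0.5506, 0.3569], [0.4919, 0.2345], [0.4599, 0.3252]] [0.5212 0.2958 0.06  ]
```

View pics/w3.png

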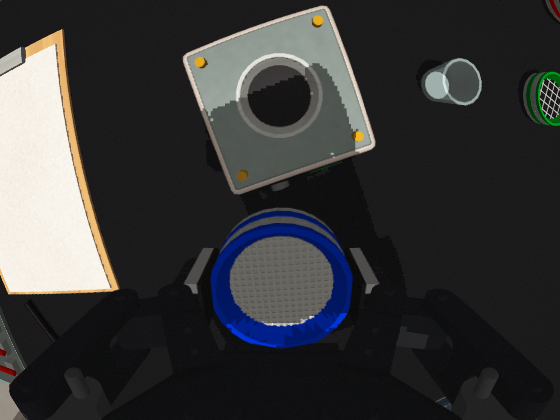

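```bash
python3 -m jog '[[[-1,0,0],0],[[-3,0,0],0],[[-6,0,-0.1],0],[[-7.8,0,-0.1],0],[[-8.5,0,-0.1],0],[[-8.5,0,-0.1],0],[[-8.5,1.5,-0.1],0],[[-8.5,3.5,-0.1],0],[[-8.5,5.5,-0.1],0],[[-8.5,7,-0.1],0],[[-8.5,7.5,-0.1],0],[[-8.5,8,-0.1],0],[[-8.5,8.3,-0.1],0],[[-8.5,8.5,-0.1],0],[[-8.5,8.6,-0.1],0],[[-8.5,8.6,-0.1],0]]'
```

```text
t: 7.2
tcp_pos: [0.521, 0.296, 0.0799]
tool_rot: [0.0, 0.707, -0.707, 0.0]
force: [0.2, 0.2, -2.5]
finger_gap: 0.681
```

```bash
python3 -m jog '[[[0,0.1,0],0],[[0,0.2,0],0],[[0,0.2,0],0]]'; python3 -m jog '[[[0,0,0],0],[[0,0,0],0],[[0,0,0],0],[[0,0,0],0],[[0,0,0],0]]' 8.54
python3 -m jog '[[[0,-1,0],0],[[0,-3,0],0],[[0,-6,0],0],[[1,-9,0],0],[[3,-10,0],0],[[3,-10,0],0],[[3,-10,0],0]]'
python3 - <<'E'
from h import *
p,Rt=tool(); print(p.round(4))
d=snap("wrist","w4"); print("C",d["C"]); print(ring(d,"blue",.106))
E
```

```text
t: 7.45
tcp_pos: [0.5212, 0.296, 0.0789]
tool_rot: [0.001, 0.707, -0.707, 0.001]
force: [-1.5, -0.3, 5.5]
finger_gap: 0.684
t: 7.87
tcp_pos: [0.5207, 0.2958, 0.0772]
tool_rot: [-0.0, -0.707, 0.707, 0.0]
force: [0.4, 0.0, 0.2]
finger_gap: 0.999
t: 8.45
tcp_pos: [0.4905, 0.296, 0.1784]
tool_rot: [0.0, 0.707, -0.707, 0.001]
force: [0.1, 0.6, -1.1]
finger_gap: 0.997
[0.4905 0.296  0.1784]
C [0.56110393 0.2958959  0.32166257]
(np.float64(0.5207738147125656), np.float64(0.2960106861435206), np.float64(0.030297720411527198))
```

View pics/w4.png

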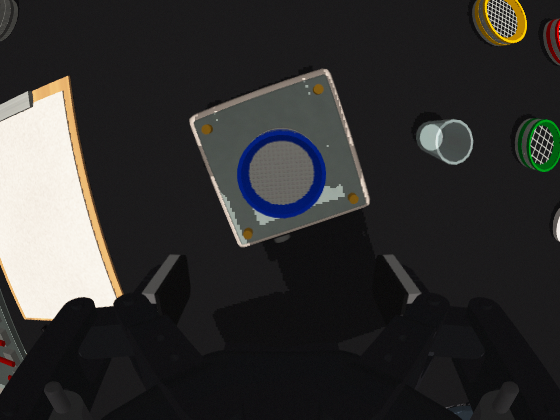

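```bash
python3 -m jog '[[[-1,0,1],0],[[-3,0,4],0],[[-5,0,8],0],[[-8,0,12],0],[[-11,0,15.5],0],[[-13,0,19],0],[[-15,0,22],0],[[-16,0,23.6],0],[[-16,0,23.6],0],[[-16,0,23.6],0]]'
python3 - <<'E'
from h import *
p,Rt=tool(); print(p.round(4))
d=snap("wrist"); print(ring(d,"yellow"),ring(d,"green"),ring(d,"red"))
E
```

```text
t: 9.33
tcp_pos: [0.6518, 0.0565, 0.1754]
tool_rot: [0.001, 0.707, -0.707, -0.002]
force: [0.3, 0.3, 0.4]
finger_gap: 0.999
[0.6518 0.0565 0.1754]
(np.float64(0.6856991892699684), np.float64(0.06020573746454683), np.float64(0.03066242748583213)) (np.float64(0.5535297673447471), np.float64(-0.002753437314702234), np.float64(0.03362475638329468)) (np.float64(0.6853313520418397), np.float64(-0.05049622960578509), np.float64(0.03220032281013858))
```

```bash
python3 -m jog '[[[-1.5,0,0],0],[[-3,0,0],0],[[-3.5,2,0],0],[[-3.5,5,0],0],[[-3.5,9,0],0],[[-3.5,13,0],0],[[-3.5,15.5,0],0],[[-3.5,16.6,0],0],[[-3.5,17.2,0],0],[[-3.5,17.2,0],0],[[-3.5,17.2,0],0]]'
```

```text
t: 10.3
tcp_pos: [0.6868, 0.0602, 0.0067]
tool_rot: [-0.001, -0.707, 0.707, -0.001]
force: [1.3, -0.3, -0.4]
finger_gap: 1.0
```

```bash
python3 -m jog '[[[0,0,0],0],[[0,0,0],0],[[0,0,0],0],[[0,0,0],0],[[0,0,0],0],[[0,0,0],0],[[0,0,0],0]]' 5 50
```

```text
t: 10.88
tcp_pos: [0.6874, 0.0598, 0.008]
tool_rot: [-0.002, -0.707, 0.707, -0.001]
force: [0.2, 1.0, 5.9]
finger_gap: 0.684
```

```bash
python3 -m jog '[[[0,-0.5,0],0],[[0,-2,0],0],[[0,-4.5,0],0],[[0,-8,0],0],[[0,-11,-0.5],0],[[1,-14,-1.5],0],[[2.5,-16.5,-3.5],0],[[4.5,-17.5,-6],0],[[6.5,-17.5,-9],0],[[8.5,-17.5,-12],0],[[10.5,-17.5,-15],0],[[12.5,-17.5,-18],0],[[14.5,-17.5,-20.5],0],[[15.8,-17.5,-22.5],0],[[16.4,-17.5,-23.4],0],[[16.6,-17.5,-23.6],0],[[16.6,-17.5,-23.6],0],[[16.6,-17.5,-23.6],0]]'
python3 - <<'E'
from h import *
p,Rt=tool(); print(p.round(4),Rt.round(3).tolist())
d=snap("wrist"); print(ring(d,"yellow",p[2]+.027),ring(d,"blue",.106))
E
```

```text
t: 12.38
tcp_pos: [0.5208, 0.2949, 0.1807]
tool_rot: [-0.001, -0.707, 0.707, -0.0]
force: [0.2, 0.1, -2.5]
finger_gap: 0.677
[0.5208 0.2949 0.1807] [[-1.0, 0.001, -0.001], [0.001, -0.0, -1.0], [-0.001, -1.0, 0.0]]
(np.float64(0.5224086887751103), np.float64(0.29475349893725533), np.float64(0.03152528050666055)) (np.float64(0.5236948482677883), np.float64(0.2960263017394231), np.float64(0.029827361264834217))
```

```bash
python3 -m jog '[[[0.1,0.5,-0.1],0],[[0.1,2,-0.1],0],[[0.1,4,-0.1],0],[[0.1,5.5,-0.1],0],[[0.1,6.3,-0.1],0],[[0.1,6.8,-0.1],0],[[0.1,7.1,-0.1],0],[[0.1,7.3,-0.1],0],[[0.1,7.4,-0.1],0],[[0.1,7.4,-0.1],0]]'
```

```text
t: 13.27
tcp_pos: [0.52, 0.2969, 0.1072]
tool_rot: [0.001, 0.707, -0.707, 0.001]
force: [0.5, -0.0, 0.1]
finger_gap: 0.674
```

```bash
python3 -m jog '[[[0,0.1,0],0],[[0,0.2,0],0],[[0,0.2,0],0]]'; python3 -m jog '[[[0,0,0],0],[[0,0,0],0],[[0,0,0],0],[[0,0,0],0],[[0,0,0],0]]' 8.54
python3 -m jog '[[[0,-1,0],0],[[0,-3,0],0],[[0,-6,0],0],[[1,-8,0],0],[[3,-9,0],0],[[3,-9,0],0],[[3,-9,0],0]]'
python3 - <<'E'
from h import *
p,Rt=tool(); print(p.round(4))
d=snap("wrist","w5"); print("C",d["C"]); print(ring(d,"yellow",.132),ring(d,"green"))
E
```

```text
t: 13.52
tcp_pos: [0.5205, 0.297, 0.1062]
tool_rot: [0.001, 0.707, -0.707, 0.002]
force: [2.0, -1.3, 6.2]
finger_gap: 0.681
t: 13.93
tcp_pos: [0.5183, 0.2969, 0.1041]
tool_rot: [0.0, -0.707, 0.707, 0.0]
force: [0.7, -0.7, -0.1]
finger_gap: 1.0
t: 14.52
tcp_pos: [0.4884, 0.297, 0.1955]
tool_rot: [0.0, 0.707, -0.707, 0.001]
force: [0.3, 0.4, 0.4]
finger_gap: 1.0
[0.4884 0.297  0.1955]
C [0.55905845 0.29694176 0.33870727]
(np.float64(0.5193567350000101), np.float64(0.29684244721558595), np.float64(0.03033255390245014)) (np.float64(0.5493225455713382), np.float64(-0.004287041945770065), np.float64(0.03085523476385986))
```

View pics/w5.png

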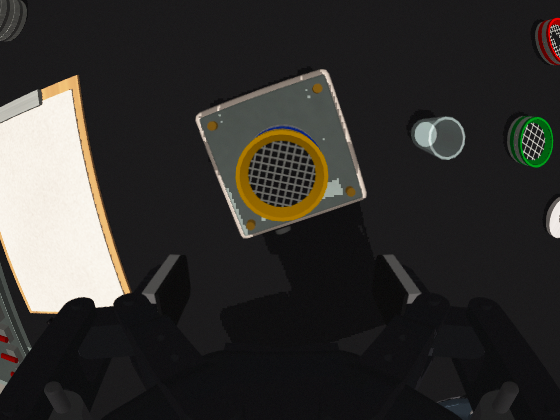

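```bash
python3 -m jog '[[[0,0,1],0],[[0,0,4],0],[[-1,0,8],0],[[-2,0,12],0],[[-3.1,0,16],0],[[-3.1,0,20],0],[[-3.1,0,24],0],[[-3.1,0,27.5],0],[[-3.1,0,29.5],0],[[-3.1,0,30.1],0],[[-3.1,0,30.1],0],[[-3.1,0,30.1],0]]'
python3 - <<'E'
from h import *
p,Rt=tool(); print(p.round(4))
d=snap("wrist"); print(ring(d,"green"))
g=cv2.cvtColor(d["frame"],cv2.COLOR_RGB2GRAY)
E
```

```text
t: 15.57
tcp_pos: [0.5195, -0.0043, 0.1937]
tool_rot: [0.0, 0.707, -0.707, -0.001]
force: [0.2, 0.2, -0.0]
finger_gap: 1.003
[ 0.5195 -0.0043  0.1937]
(np.float64(0.5496976286097414), np.float64(-0.004293973678725582), np.float64(0.030609017574532348))
```

```bash
python3 -m jog '[[[-1.5,0,0],0],[[-2.7,1,0],0],[[-3,3,0],0],[[-3,6.5,0],0],[[-3,10.5,0],0],[[-3,14.5,0],0],[[-3,17,0],0],[[-3,18.2,0],0],[[-3,18.8,0],0],[[-3,18.8,0],0],[[-3,18.8,0],0]]'
```

```text
t: 16.53
tcp_pos: [0.5507, -0.0038, 0.0073]
tool_rot: [-0.0, -0.707, 0.707, -0.001]
force: [-0.4, -0.8, -0.0]
finger_gap: 1.003
```

```bash
python3 -m jog '[[[0,0,0],0],[[0,0,0],0],[[0,0,0],0],[[0,0,0],0],[[0,0,0],0],[[0,0,0],0],[[0,0,0],0]]' 5 50
```

```text
t: 17.12
tcp_pos: [0.5509, -0.0043, 0.0084]
tool_rot: [-0.001, -0.707, 0.707, -0.001]
force: [-0.4, 0.7, 6.0]
finger_gap: 0.677
```

```bash
python3 -m jog '[[[0,-0.5,0],0],[[0,-2,0],0],[[0,-4.5,0],0],[[0,-8,0],0],[[0,-11.5,-0.5],0],[[0,-14.5,-1.5],0],[[0,-17,-3.5],0],[[0.5,-19,-6],0],[[1,-20,-9],0],[[1.5,-20,-12],0],[[2,-20,-15],0],[[2.5,-20,-18],0],[[3,-20,-21],0],[[3.1,-20,-24],0],[[3.1,-20,-27],0],[[3.1,-20,-28.8],0],[[3.1,-20,-29.7],0],[[3.1,-20,-30.1],0],[[3.1,-20,-30.1],0],[[3.1,-20,-30.1],0]]'
python3 - <<'E'
from h import *
p,Rt=tool(); print(p.round(4),Rt.round(3).tolist())
d=snap("wrist"); print(ring(d,"green",p[2]+.026),ring(d,"yellow",.132))
E
```

```text
t: 18.78
tcp_pos: [0.5186, 0.2957, 0.2063]
tool_rot: [-0.0, -0.707, 0.707, 0.0]
force: [0.5, -0.0, -1.7]
finger_gap: 0.678
[0.5186 0.2957 0.2063] [[-1.0, -0.001, -0.001], [0.001, -0.001, -1.0], [0.001, -1.0, 0.001]]
(np.float64(0.5177828994118643), np.float64(0.295632509166454), np.float64(0.03050437894090985)) (np.float64(0.5222431904929935), np.float64(0.2968322606725289), np.float64(0.030008277387148816))
```

```bash
python3 -m jog '[[[-0.2,0.5,-0.1],0],[[-0.2,2,-0.1],0],[[-0.2,4,-0.1],0],[[-0.2,5.5,-0.1],0],[[-0.2,6.2,-0.1],0],[[-0.2,6.7,-0.1],0],[[-0.2,7,-0.1],0],[[-0.2,7.2,-0.1],0],[[-0.2,7.3,-0.1],0],[[-0.2,7.3,-0.1],0]]'; python3 -m jog '[[[0,0.1,0],0],[[0,0.1,0],0]]'
```

```text
t: 19.67
tcp_pos: [0.5211, 0.2979, 0.1338]
tool_rot: [0.0, 0.707, -0.707, 0.0]
force: [0.3, 0.0, -1.3]
finger_gap: 0.679
t: 19.83
tcp_pos: [0.521, 0.2979, 0.1328]
tool_rot: [0.0, 0.707, -0.707, 0.0]
force: [0.6, 0.9, -1.2]
finger_gap: 0.68
```

```bash
python3 -m jog '[[[0,0.1,0],0],[[0,0.2,0],0],[[0,0.2,0],0]]'; python3 -m jog '[[[0,0,0],0],[[0,0,0],0],[[0,0,0],0],[[0,0,0],0],[[0,0,0],0]]' 8.54
python3 -m jog '[[[0,-1,0],0],[[0,-3,0],0],[[0,-6,0],0],[[1,-8,0],0],[[3,-9,0],0],[[3,-9,0],0],[[3,-9,0],0]]'
python3 - <<'E'
from h import *
p,Rt=tool(); print(p.round(4))
d=snap("wrist","w6"); print("C",d["C"]); print(ring(d,"green",.158))
E
```

```text
t: 20.08
tcp_pos: [0.5211, 0.298, 0.1323]
tool_rot: [0.0, 0.707, -0.707, 0.001]
force: [-2.2, -1.1, 7.5]
finger_gap: 0.683
t: 20.5
tcp_pos: [0.5207, 0.2978, 0.1301]
tool_rot: [0.0, -0.707, 0.707, 0.0]
force: [0.3, 0.2, -0.4]
finger_gap: 1.002
t: 21.08
tcp_pos: [0.4905, 0.298, 0.2215]
tool_rot: [0.0, 0.707, -0.707, 0.001]
force: [-0.6, 0.4, 0.6]
finger_gap: 0.999
[0.4905 0.298  0.2215]
C [0.56113604 0.29791907 0.36475963]
(np.float64(0.5200133168292488), np.float64(0.29794769881425565), np.float64(0.03029082527637063))
```

View pics/w6.png

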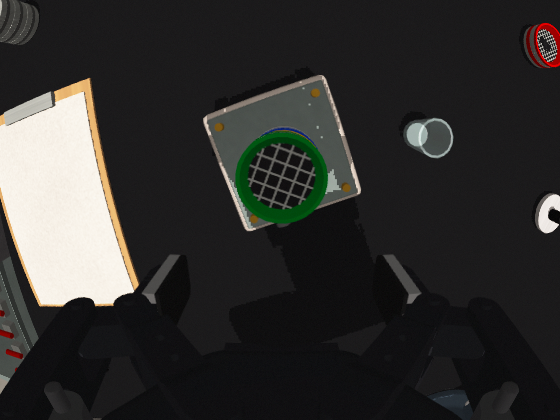

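```bash
python3 -m jog '[[[0,0,1],0],[[0,0,4],0],[[1,0,8],0],[[2,0,12],0],[[3,0,16],0],[[4,0,20],0],[[5,0.5,24],0],[[6,1,28],0],[[7,2,32],0],[[7,3,35.5],0],[[7,3,38],0],[[7,3,39.5],0],[[7,3,39.9],0],[[7,3,39.9],0],[[7,3,39.9],0]]'
cat >> h.py <<'E'
def lidc(d,z,near,win=60,col=(281,190)):
    g=cv2.cvtColor(d["frame"],cv2.COLOR_RGB2GRAY); m=(g>130).astype(np.uint8)*255
    for c in hullpts(m,6):
        if len(c)<8: continue
        r=circ(cast(d,c,z))
        if .024<r[2]<.04 and np.hypot(r[0]-near[0],r[1]-near[1])<.03: return r
E
python3 - <<'E'
from h import *
p,Rt=tool(); print(p.round(4))
d=snap("wrist","w7"); print(lidc(d,.016,(.4487,-.101)))
E
```

```text
t: 22.38
tcp_pos: [0.4202, -0.1009, 0.1898]
tool_rot: [-0.0, 0.707, -0.707, -0.001]
force: [-0.0, 0.1, -0.4]
finger_gap: 1.0
[ 0.4202 -0.1009  0.1898]
(np.float64(0.4484496540502506), np.float64(-0.1020408909208981), np.float64(0.0294326955053203))
```

View pics/w7.png

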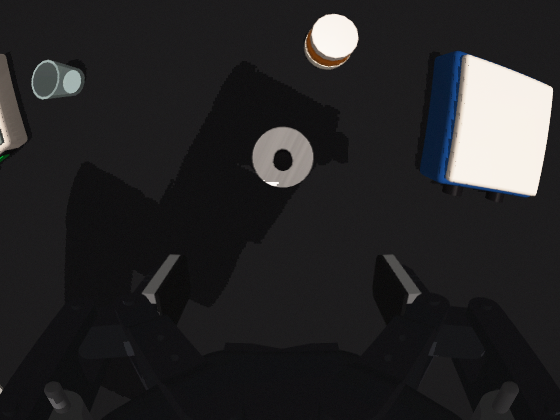

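```bash
python3 -m jog '[[[-1.5,0,0.1],0],[[-2.6,1,0.1],0],[[-2.8,3,0.1],0],[[-2.8,6.5,0.1],0],[[-2.8,10.5,0.1],0],[[-2.8,13.5,0.1],0],[[-2.8,15.4,0.1],0],[[-2.8,16.4,0.1],0],[[-2.8,16.8,0.1],0],[[-2.8,16.8,0.1],0],[[-2.8,16.8,0.1],0]]' 6
```

```text
t: 23.35
tcp_pos: [0.4493, -0.102, 0.0231]
tool_rot: [-0.0, -0.707, 0.707, -0.001]
force: [0.3, -0.3, -0.0]
finger_gap: 0.704
```

```bash
python3 -m jog '[[[0,0,0],0],[[0,0,0],0],[[0,0,0],0],[[0,0,0],0],[[0,0,0],0],[[0,0,0],0],[[0,0,0],0],[[0,0,0],0],[[0,0,0],0],[[0,0,0],0],[[0,0,0],0],[[0,0,0],0]]' 0.5 50
```

```text
t: 24.35
tcp_pos: [0.4492, -0.1024, 0.0233]
tool_rot: [-0.001, -0.707, 0.707, -0.0]
force: [-1.2, 1.4, 6.5]
finger_gap: 0.192
```

```bash
python3 -m jog '[[[0,-0.5,0],0],[[0,-2,0],0],[[0,-4.5,0],0],[[0,-8,0],0],[[0,-11.5,-0.5],0],[[0,-14.5,-1.5],0],[[0,-17,-3.5],0],[[-0.5,-19,-6.5],0],[[-1,-20.5,-10],0],[[-1.5,-21,-13.5],0],[[-2,-21,-17],0],[[-2.5,-21,-20.5],0],[[-3,-21,-24],0],[[-4,-21,-27.5],0],[[-5,-21,-31],0],[[-6,-21,-34.5],0],[[-6.8,-21,-37],0],[[-7.1,-21,-39],0],[[-7.1,-21,-39.8],0],[[-7.1,-21,-40],0]]'
python3 -m jog '[[[0,0,0],0],[[0,0,0],0],[[0,0,0],0]]'
python3 - <<'E'
from h import *
p,Rt=tool(); print(p.round(4),Rt.round(3).tolist())
d=snap("wrist","w8"); print(ring(d,"green",.158)); print(lidc(d,p[2]-.007,p))
E
```

```text
t: 26.02
tcp_pos: [0.519, 0.2989, 0.2321]
tool_rot: [0.001, -0.707, 0.707, -0.0]
force: [0.6, 0.2, -1.5]
finger_gap: 0.19
t: 26.27
tcp_pos: [0.5194, 0.2964, 0.2324]
tool_rot: [-0.0, -0.707, 0.707, 0.001]
force: [-0.0, -0.0, -0.8]
finger_gap: 0.185
[0.5194 0.2964 0.2324] [[-1.0, -0.001, -0.002], [0.002, -0.001, -1.0], [0.001, -1.0, 0.001]]
(np.float64(0.5237394911468461), np.float64(0.29791702918718355), np.float64(0.02911282690784669))
(np.float64(0.5187561251698862), np.float64(0.29641994111034137), np.float64(0.02971056876505988))
```

View pics/w8.png

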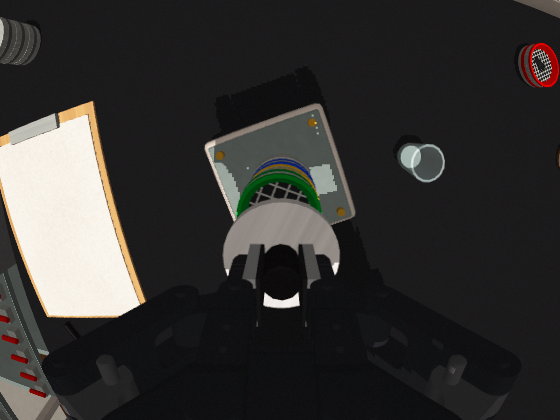

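```bash
python3 -m jog '[[[-0.1,0.5,-0.2],0],[[-0.1,1.8,-0.2],0],[[-0.1,3.3,-0.2],0],[[-0.1,4.4,-0.2],0],[[-0.1,5,-0.2],0],[[-0.1,5.4,-0.2],0],[[-0.1,5.6,-0.2],0],[[-0.1,5.8,-0.2],0],[[-0.1,5.8,-0.2],0]]'; python3 -m jog '[[[0,0.1,0],0],[[0,0.1,0],0]]'
```

```text
t: 27.07
tcp_pos: [0.521, 0.2997, 0.1745]
tool_rot: [-0.0, -0.707, 0.707, -0.0]
force: [0.3, -0.3, -0.1]
finger_gap: 0.186
t: 27.23
tcp_pos: [0.5211, 0.2997, 0.1739]
tool_rot: [-0.0, -0.707, 0.707, -0.0]
force: [0.5, -0.6, 0.7]
finger_gap: 0.194
```

```bash
python3 -m jog '[[[0,0.1,0],0],[[0,0.1,0],0],[[0,0.1,0],0]]'
```

```text
t: 27.48
tcp_pos: [0.5213, 0.2997, 0.1734]
tool_rot: [-0.001, -0.707, 0.707, -0.001]
force: [-0.7, -1.2, 5.6]
finger_gap: 0.183
```

Contact felt at the expected seated height; release and look.

```bash
python3 -m jog '[[[0,0,0],0],[[0,0,0],0],[[0,0,0],0],[[0,0,0],0],[[0,0,0],0],[[0,0,0],0]]' 6
python3 -m jog '[[[0,-1,0],0],[[0,-3,0],0],[[0,-6,0],0],[[1,-8,0],0],[[4,-9,0],0],[[7,-9,0],0],[[7,-9,0],0],[[7,-9,0],0],[[7,-9,0],0]]'
python3 - <<'E'
from h import *
p,Rt=tool(); print(p.round(4))
d=snap("wrist","w9"); print(lidc(d,.166,(.52,.298)))
s=snap("scene"); cv2.imwrite("pics/s9.png",cv2.resize(s["frame"][160:320,340:520,::-1],None,fx=4,fy=3.75,interpolation=2))
t=snap("top")
for n,c in dict(red=(296,140)).items(): print(n,ring(t,"red",.034))
E
```

```text
t: 27.98
tcp_pos: [0.5206, 0.2999, 0.1721]
tool_rot: [-0.0, 0.707, -0.707, -0.0]
force: [0.5, 0.8, 0.1]
finger_gap: 0.702
t: 28.73
tcp_pos: [0.4514, 0.3001, 0.2631]
tool_rot: [0.001, 0.707, -0.707, 0.001]
force: [0.1, 0.5, -0.5]
finger_gap: 0.704
[0.4514 0.3001 0.2631]
None
red (np.float64(0.683156077649165), np.float64(-0.0526812743676891), np.float64(0.03293773487160116))
```

View pics/w9.png

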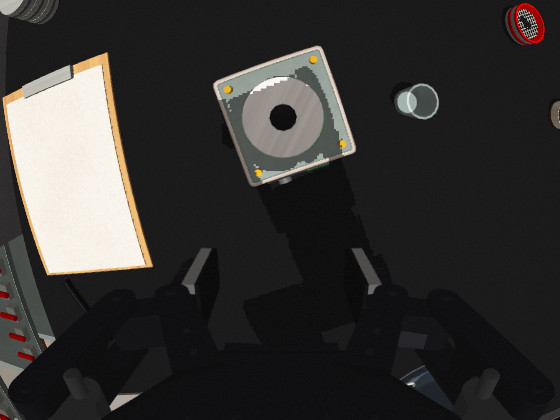

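View pics/s9.png

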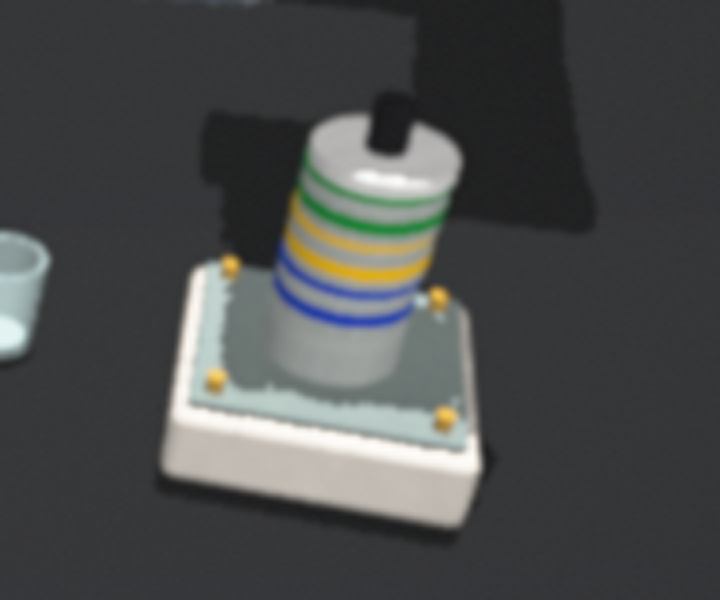

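```bash
python3 - <<'E'
from h import *
from station import workorder
d=snap("wrist"); e=np.array([(242,117),(324,117),(283,77),(283,158)]); print(circ(cast(d,e,.166)))
print(workorder.sign_off())
E
```

```text
(np.float64(0.5202835119098929), np.float64(0.2982977313927482), np.float64(0.029990624444706446))
the job is handed in; nothing more can be done
None
```

The sieve stack is built on the shaker in the order asked: fine, medium, coarse, then the lid. I handed the job in after about 29 s of robot time; the interface gives no verdict, so the result rests on my own checks below.

**Seating:** I pressed each piece down until I felt 5–8 N of contact at about its expected seated height, then let go. The wrist-camera checks after release gave these centres:

| Piece | x (m) | y (m) |
|---|---|---|
| Receiver (from the studs, before stacking) | 0.521 | 0.296 |
| Fine (blue) | 0.521 | 0.296 |
| Medium (yellow) | 0.519 | 0.297 |
| Coarse (green) | 0.520 | 0.298 |
| Lid | 0.520 | 0.298 |

Each is within about 2 mm of the piece below. The rim radii came out at 30.0–30.3 mm at the assumed seated heights, against a true 30 mm.

**Last look:** The final pictures show a straight stack with no visible gaps. The gripper was open and clear of it. The torn sieve reads the same position as at the start. The beaker was still upright in its place. I did not re-measure the jar, but no move went near it.

**Checks that failed or disagreed:**
- **Lid finder:** my automatic lid finder returned nothing on the last picture, because part of the disc was overexposed. The lid position comes from edges I read off that picture by hand.
- **Receiver position:** two rough early estimates were up to 7 mm off (the pot-hole fit and the overhead view). I used the stud position instead, and the seating agreed with it.

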